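# Close the finished ring's job box and scan its label

### The job

The finished ring is in its blue job box: slide the grey cover fully home over it. Then pick up the cordless scanner, which reads by itself, and book the box out: point its window at the middle of the barcode label on the cover from roughly 10 cm away, looking down on it rather than grazing it and with the scan line running across all the bars, and hold it steady there for two seconds. Then lay the scanner back down on the middle of its rubber mat the way it lay, without dropping it, with the box still closed and the tools, bottle and tin around left alone.

Things in the scene. Friction and masses are not known exactly. Their poses are not given: they have to be found in the camera images.
- job_box: blue plastic job box, 160 x 120 x 51 mm high, fixed to the bench; origin at the centre of its underside; x along its 160 mm length (at yaw 0 away from the robot), y across, z up. Side walls and far (+x) end wall 50 mm high; the near (-x) end wall is 40 mm high, so that the cover slides out over it. The ring stands inside near the +x end.
- cover (a joint): the grey cover, a 155 x 106 x 5 mm plate sliding level in grooves of the box, its top 46.5 mm above the bench. Value in m: 0 = fully home (against the +x end wall, its near edge level with the near end of the box); positive = pulled out toward the box's -x by that much, at most 0.1. Moves with about 2 N and stays where it is left.
- cover_ridge (a point): centre of the top of the black thumb ridge across the cover: 12 mm (along the box's x) x 64 mm (along y) x 18 mm high above the cover plate, its top 64.5 mm above the bench. Moves with the cover; its near face is 6 mm to the -x side of this point, and 8 mm of cover plate sticks out beyond that face. Axes as the box.
- label (a point): centre of the white barcode label on top of the cover, 47 mm above the bench; it moves with the cover and lies 78 mm to the +x side of the ridge's centre. 70 mm long along its y (the row of black bars runs along y, each bar lies along x), 44 mm along its x; z up. Axes as the box. It can be read from either side (turned by half a turn).
- scanner: white cordless barcode scanner, 165 mm long, about 170 g, at rest level on the mat on its tail end and the head's lower edge. Origin at the centre of its underside, x from tail to head, y across, z up. Handle 125 mm long, 34 mm wide, flat upright sides, 28 mm thick, rising forward at 12 degrees; head 70 mm wide, bent down, dark red window in its end. Yellow key on top: no need to press.
- scanner_grip (a point): middle of the handle's thickness near the centre of mass, where to grip it across (along the scanner's y, 34 mm wide): scanner frame x = -12 mm, y = 0, z = 30 mm. Axes as the scanner.
- scanner_window (a point): centre of the scanner's window, at scanner frame x = 72 mm, y = 0, z = 10 mm. This point's own x axis is the line of sight, out of the window: forward and 50 degrees down when the scanner is level as it lies. The scan line is spread along its y (the scanner's y).
- mat: black rubber mat, 200 (x) x 130 (y) x 4 mm thick, fixed on the bench; origin at the centre of its underside, z up.
- bottle: bystander: small closed glass bottle, 44 mm across, 85 mm high, upright; origin at the centre of its underside.
- tin: bystander: closed blue tin with paper label, 52 mm across, 85 mm high, upright; origin at the centre of its underside.
- mallet: bystander: steel-headed mallet with a wooden handle, lying flat, 230 mm long, head 44 mm thick and 85 mm across; origin on the bench at the middle of its length, head toward its +x.
- pliers: bystander: pliers with teal handles, lying flat, 200 mm long, 13 mm thick; origin on the bench under the middle of their length, jaws toward their +x.
There are look-alikes about, which are no part of the job. What is shaped like the scanner but orange or pink is not meant.

How it is judged:
On the way, in this order (a step that is already met when the one before it is completed fails the run):
1. the cover is slid fully home (within 5 mm) (value of joint cover below 0.005 m), for 0.2 s.
2. cover shut; gripped scanner still for 1.5 s, window 50-150 mm from label centre, sight line within 15 mm of it and 1.05 rad of square to the label, scan line within 0.4 rad of the row of bars (value of joint cover below 0.005 m and x of label in the frame of scanner_window between 0.05 and 0.15 m and y of label in the frame of scanner_window between -0.015 and 0.015 m and z of label in the frame of scanner_window between -0.015 and 0.015 m and angle between the y axis of scanner_window and the y axis of label, either way round below 0.4 rad and angle between the x axis of scanner_window and the z axis of label, either way round below 1.05 rad and linear speed of scanner below 0.03 m/s and angular speed of scanner below 0.25 rad/s and contact force between the fingers and scanner above 0.3 N), for 1.5 s.
At the end, for the whole second after the job is handed in: The cover is home within 5 mm, and the scanner rests on the mat, released and still, right way up (within 0.15 rad), its origin within 50 mm of the mat's centre along and across the mat (value of joint cover below 0.005 m and x of scanner in the frame of mat between -0.05 and 0.05 m and y of scanner in the frame of mat between -0.05 and 0.05 m and angle between scanner's own z axis and vertical below 0.15 rad and contact force between scanner and mat above 0.3 N and linear speed of scanner below 0.02 m/s and contact force between the fingers and scanner below 0.05 N); the robot touches nothing.
It fails at once if the scanner is dropped or thrown: it moves faster than 0.4 m/s with no finger on it (linear speed of scanner above 0.4 m/s and contact force between the fingers and scanner below 0.05 N).
It fails at once if the bottle is moved by more than 30 mm or tipped (distance of bottle from where it was at the start of the episode above 0.03 m or angle between bottle's own z axis and vertical above 0.5 rad).
It fails at once if the tin is moved by more than 30 mm or tipped (distance of tin from where it was at the start of the episode above 0.03 m or angle between tin's own z axis and vertical above 0.5 rad).
It fails at once if the mallet is moved by more than 30 mm (distance of mallet from where it was at the start of the episode above 0.03 m).
It fails at once if the pliers is moved by more than 30 mm (distance of pliers from where it was at the start of the episode above 0.03 m).
It also fails if it takes over 69 s, if anything falls off the work surface, if the arm or the gripper's body presses on something with over 40 N, if the wrist force passes 120 N, or if a joint passes its speed limit or range.

### The arm

A 7-joint arm with a two-finger parallel gripper is mounted at the origin on the work surface. World frame = base frame: x ahead of the robot, y to its left, z up, the work surface at z = 0. Lengths are in m, angles in rad, forces in N, time in s.
With the tool pointing down it reaches from about 0.375 to 0.925 m from the base axis. Payload 3.1 kg.
Tool frame: the origin (TCP) lies on the centre line of the jaws, within the pads' length; the fingertips stand r.tip_reach ahead of it and the grasp point (between the pads) lies 5 mm behind it (r.tip_reach is the distance from the TCP to the fingertips, in m); y points along the fingers, z is the direction in which the jaws open and shut, and the axes are right-handed (so a half turn about y gives the same grasp; the last joint's range is limited). The gripper opens to 85 mm and grips with 20 to 120 N. Pads are 22 mm wide; open, the fingers measure 114 mm over their backs; the gripper's body (76 mm by 85 mm) begins 54 mm behind the grasp point. The pads swing forward as they close: fully open they stand 13 mm farther back than shut.
Start: joints at [1.229, 0.383, 0.044, 1.598, -0.018, 1.161, -0.05], TCP at [0.157, -0.631, 0.205] pointing down, gripper open.
Joint ranges: [-2.61, 2.61], [-0.41, 2.15], [-1.48, 1.57], [0, 2.5], [-1.57, 4.71], [0.05, 1.97], [-2.85, 2.85]. Speed limits (rad/s): [2.79, 2.79, 3.14, 3.14, 3.14, 3.14, 3.14].

### API

Orientations are given as a unit quaternion [x, y, z, w].
In Python, from bench import read_state, eyes, order, r gives the robot as it stands.
- The arm moves only by the shell command python3 -m creep 'ROWS' [FORCE]. ROWS is JSON, a list of rows, each a list of 7 numbers: the finger opening in mm, from 0 to 85.4, then the shift along the world's x, y, z in mm, then the turn, a rotation vector about the world's x, y, z in degrees. A call has exactly 5 rows; each row shifts and turns the pose as measured when the row begins; what a row does not reach is not made up. A row lasts 1/8 s, in which the tool goes at most 62.5 mm and 10.7 degrees, less where a joint would pass 70% of its speed; a pose out of reach is approached as far as the arm can. A call is refused whole if a number of a shift passes 62.5 or a number of a turn 10.7, either way. A call with a gripper value outside its range is refused whole. The fingers move at their own pace and stop on an object; FORCE is the grip in N (left out, the last holds). Time passes only in rows, so rows that do not move let the fingers close, or fill a call up. It gives the time, the measured TCP pose, the force and the opening at its end, in the units of the state.
- read_state(): the state, without advancing time (a new reading comes with each control period).
- eyes.get_image(name): name is "scene" or "top"; returns the picture (420x560x3 uint8, blue, green, red); there is no depth.
- eyes.get_calibration(name): a dict with "fx", "fy", "cx", "cy" (pixels), "distortion" ([k1, k2, p1, p2, k3] as OpenCV has them; the pictures are not rectified), "rvec" (rotation vector, rad) and "tvec" (3), from world to camera coordinates, as OpenCV has them. Camera axes: x right, y down, z forward; pixel columns grow to the right and rows downward; lengths in m; the calibration is good to about 2 mm. A picture is of the moment at which its call begins. get_calibration takes no time and is no camera call.
- order.finish_job(): hands the job in, once; it reports no verdict.
The state is a dict: "time": time; "q": joint angles; "joint_velocities": joint speeds; "joint_efforts": joint torques, N m; "eef_pos": TCP position; "eef_rot": TCP orientation; "contact_force": force on the tool from outside, world axes, zero at the start; "moment": the same for the moment, N m; "width": finger opening in m.
Only numpy, scipy, OpenCV 4.12 (cv2) and the standard library are available. Lean on these libraries where they do the work, as an engineer would, in place of code of your own. Each camera call takes 0.05 s, during which the arm holds its last target. There are 200 camera calls.

## Working session

There is one attempt and no reset: what is moved stays moved. The work goes in short steps, Python scripts to look and compute and a shell command to move; the robot and the scene stay as the last step left them, time stands still between calls to the robot, and variables do not carry over. Pictures are saved under pics/ and viewed, about 8 in all and at most 12, crops included, and the job is handed in when it is done.

```bash
mkdir -p pics; ls; cat > h.py <<'E'
import numpy as np, cv2
from bench import read_state, eyes, order, r
from scipy.spatial.transform import Rotation as R
def cal(n):
    c=eyes.get_calibration(n);K=np.array([[c['fx'],0,c['cx']],[0,c['fy'],c['cy']],[0,0,1.]])
    return K,np.array(c['distortion'],float),np.array(c['rvec'],float).ravel(),np.array(c['tvec'],float).ravel()
def cast(n,px,z):
    K,d,rv,t=cal(n);Rm=cv2.Rodrigues(rv)[0];px=np.array(px,float).reshape(-1,1,2)
    u=cv2.undistortPoints(px,K,d).reshape(-1,2);D=np.c_[u,np.ones(len(u))]@Rm;C=-Rm.T@t
    s=(z-C[2])/D[:,2];return C+D*s[:,None]
def proj(n,P):
    K,d,rv,t=cal(n);return cv2.projectPoints(np.array(P,float).reshape(-1,1,3),rv,t,K,d)[0].reshape(-1,2)
def st():
    s=read_state();m=R.from_quat(s['eef_rot']).as_matrix()
    print('t',s['time'],'p',np.round(s['eef_pos'],4),'y',m[:,1].round(3),'z',m[:,2].round(3),'F',np.round(s['contact_force'],1),'w',s['width']);return s
E
python3 - <<'E'
from h import *
a=eyes.get_image('scene');b=eyes.get_image('top')
cv2.imwrite('pics/scene0.png',a);cv2.imwrite('pics/top0.png',b)
st();print(r.tip_reach)
for n in('scene','top'):
    K,d,rv,t=cal(n);print(n,(-cv2.Rodrigues(rv)[0].T@t).round(3),K[0,0])
E
```

```text
pics
t 0.1 p [ 0.1567 -0.6299  0.204 ] y [-0.001  0.002 -1.   ] z [ 0.241 -0.97  -0.002] F [-0.7 -0.5 -0.1] w 0.08542147752568749
0.014
scene [1.453 0.481 0.726] 448.2604618356455
top [ 0.35  -0.011  1.228] 425.4785901581679
```

View pics/scene0.png

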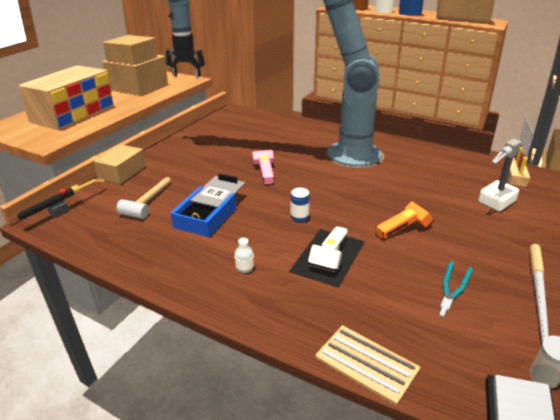

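View pics/top0.png

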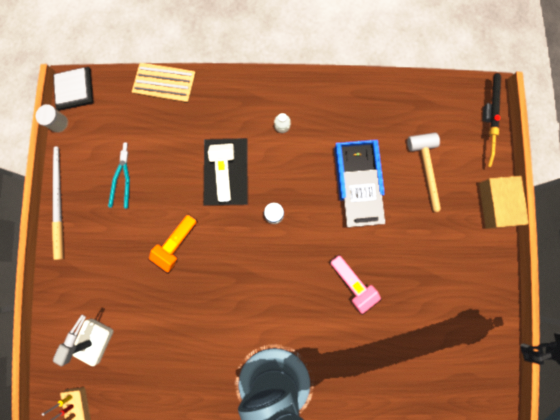

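Scene: box at top-view (360,183) with the cover pulled out toward the robot, ridge (366,219), label (361,191). Scanner candidates in the top view are the white one on the mat (222,172), orange (173,243) and pink (356,285). White is the one meant. I'll check it in a crop and measure.

```bash
python3 - <<'E'
from h import *
b=cv2.imread('pics/top0.png')
c1=cv2.resize(b[125:235,320:400],None,fx=5,fy=5,interpolation=cv2.INTER_CUBIC)
c2=cv2.resize(b[125:235,190:260],None,fx=5,fy=5,interpolation=cv2.INTER_CUBIC)
cv2.imwrite('pics/crop1.png',np.hstack([c1,c2]))
h=cv2.cvtColor(b,cv2.COLOR_BGR2HSV)
def roi(m,x0,x1,y0,y1):
    o=np.zeros_like(m);o[y0:y1,x0:x1]=m[y0:y1,x0:x1];return o
def rect(m,z,n):
    p=np.argwhere(m)[:,::-1].astype(float);w=cast('top',p,z)[:,:2].astype(np.float32)
    (c,s,a)=cv2.minAreaRect(w*1000);print(n,len(p),np.round(c),np.round(s),round(a,1),'mean',w.mean(0).round(4))
blue=roi(cv2.inRange(h,(100,120,60),(125,255,255)),325,395,130,230);rect(blue,.05,'box')
rid=roi(cv2.inRange(b,(0,0,0),(70,70,70)),345,385,208,228);rect(rid,.0645,'ridge')
gray=roi(cv2.inRange(h,(0,0,90),(180,60,255)),330,390,165,230);rect(gray,.0465,'cover')
mat=roi(cv2.inRange(b,(0,0,0),(60,60,60)),198,252,132,212);rect(mat,.004,'mat')
sc=roi(cv2.inRange(h,(0,0,140),(180,70,255)),205,240,140,208);rect(sc,.035,'scanner')
for n,x0,x1,y0,y1 in(('head',205,240,140,160),('handle',205,240,163,208)):
    rect(roi(sc,x0,x1,y0,y1),.04,n)
hd=np.argwhere(roi(sc,205,240,164,204))
ys=np.unique(hd[:,0]);print([(y,hd[hd[:,0]==y][:,1].min(),hd[hd[:,0]==y][:,1].max()) for y in ys[::4]])
yk=roi(cv2.inRange(h,(20,150,120),(35,255,255)),205,240,140,208);rect(yk,.05,'key')
E
```

```text
box 744 [ 606. -229.] [163. 126.] 5.9 mean [ 0.6231 -0.2226]
ridge 1 [ 459. -215.] [0. 0.] 0.0 mean [ 0.4589 -0.2152]
cover 1979 [ 533. -241.] [174. 110.] 3.9 mean [ 0.5247 -0.2403]
mat 1456 [601. 157.] [194. 120.] 1.8 mean [0.5932 0.1474]
scanner 924 [593. 166.] [170.  76.] 2.2 mean [0.6036 0.1617]
head 409 [653. 167.] [47. 76.] 0.9 mean [0.6516 0.1653]
handle 476 [563. 157.] [113.  39.] 6.5 mean [0.5586 0.1565]
[(np.int64(164), np.int64(215), np.int64(227)), (np.int64(168), np.int64(215), np.int64(228)), (np.int64(172), np.int64(215), np.int64(228)), (np.int64(176), np.int64(216), np.int64(228)), (np.int64(180), np.int64(216), np.int64(229)), (np.int64(184), np.int64(216), np.int64(229)), (np.int64(188), np.int64(217), np.int64(229)), (np.int64(192), np.int64(217), np.int64(230)), (np.int64(196), np.int64(217), np.int64(230)), (np.int64(200), np.int64(218), np.int64(229))]
key 45 [610. 163.] [23. 14.] 2.3 mean [0.6091 0.1624]
```

View pics/crop1.png

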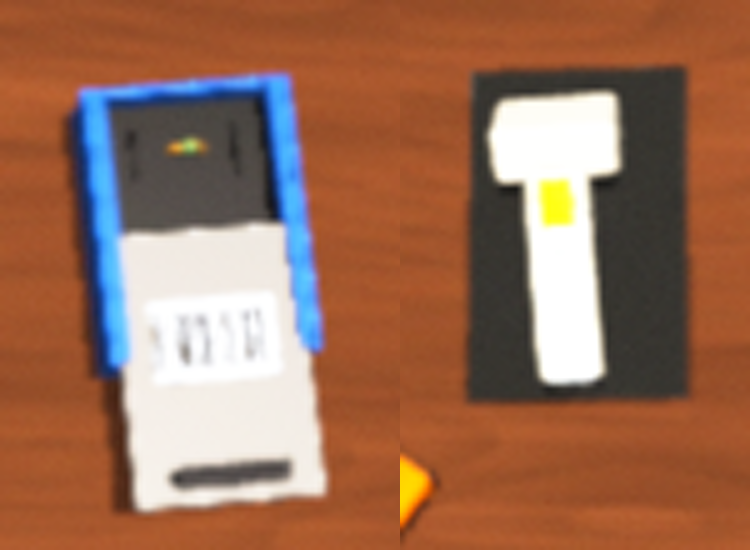

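```bash
python3 - <<'E'
from h import *
def c1(p): p=np.array(p,float);return (p+.5)/5-.5+[320,125]
def c2(p): p=np.array(p,float);return (p-[400,0]+.5)/5-.5+[190,125]
w=cast('top',c1([(80,90),(290,75),(322,350),(105,370)]),.05)[:,:2];print('box',w.round(3).tolist(),w.mean(0))
ax=(w[0]+w[1]-w[2]-w[3])/2;print(np.linalg.norm(ax),np.degrees(np.arctan2(ax[1],ax[0])))
v=cast('top',c1([(135,510),(326,495),(283,222),(122,237)]),.0465)[:,:2];print('cover',v.round(3).tolist())
ax=(v[3]+v[2]-v[0]-v[1])/2;print(np.linalg.norm(ax),np.degrees(np.arctan2(ax[1],ax[0])))
print('ridge',cast('top',c1([(172,478),(290,466),(231,472)]),.0645).round(3).tolist())
print('label',cast('top',c1([(214,338)]),.047))
print('key/neck', cast('top',c2([(557,202)]),.05),'tail',cast('top',c2([(540,383),(604,376)]),.03).tolist(),'neck',cast('top',c2([(526,183),(590,180)]),.05).tolist(),'headfar',cast('top',c2([(497,97),(617,91)]),.03).tolist())
m=cast('top',c2([(473,72),(685,67),(687,398),(470,401)]),.004)[:,:2];print('mat',m.round(3).tolist(),m.mean(0))
# scene view checks
print(proj('scene',[(.45,-.246,.0645)]))
E
```

```text
box [[0.681, -0.164], [0.693, -0.285], [0.533, -0.301], [0.52, -0.177]] [ 0.60689236 -0.23182539]
0.16137309668843514 5.132820342661995
cover [[0.442, -0.195], [0.452, -0.302], [0.607, -0.28], [0.597, -0.188]]
0.15589632224728267 5.320566380910805
ridge [[0.458, -0.212, 0.064], [0.466, -0.278, 0.064], [0.462, -0.245, 0.064]]
label [[ 0.53950925 -0.23976689  0.047     ]]
key/neck [[0.60970188 0.1615574  0.05      ]] tail [[0.5085235142624642, 0.16998819449854594, 0.030000000000000027], [0.5132496971718918, 0.1335083191721498, 0.030000000000000027]] neck [[0.6204796010609641, 0.17975576705824503, 0.050000000000000044], [0.6227975601595799, 0.1432396214300951, 0.050000000000000044]] headfar [[0.6762137640021686, 0.20234770329952792, 0.030000000000000027], [0.6808028599264876, 0.13220663541956706, 0.030000000000000027]]
mat [[0.699, 0.222], [0.703, 0.095], [0.505, 0.088], [0.501, 0.215]] [0.60183119 0.15496454]
[[229.56393641 174.14093722]]
```

```bash
python3 -m creep '[[0,27,38,0,0,0,-2],[0,27,38,0,0,0,-2],[0,27,38,0,0,0,-2],[0,27,38,0,0,0,-2],[0,27,38,0,0,0,-1]]' 40; python3 -m creep '[[0,27,38,0,0,0,0],[0,27,38,0,0,0,0],[0,27,38,0,0,0,0],[0,27,38,-5,0,0,0],[0,27,38,-5,0,0,0]]'; python3 -c "
from h import *
st();print(r.tip_reach)"
```

```text
time: 0.72
eef_pos: [0.2886, -0.4359, 0.2005]
eef_rot: [-0.027, 0.709, -0.705, 0.023]
contact_force: [0.6, 0.1, -0.0]
width: 0.0001
time: 1.35
eef_pos: [0.4258, -0.238, 0.1888]
eef_rot: [-0.027, 0.709, -0.704, 0.023]
contact_force: [0.8, -0.5, 0.2]
width: 0.0005
t 1.35 p [ 0.4258 -0.238   0.1888] y [-0.006  0.006 -1.   ] z [ 0.07  -0.998 -0.007] F [ 0.8 -0.5  0.2] w 0.0004927274721592116
0.014
```

```bash
python3 -m creep '[[0,0,-6,-30,0,0,1],[0,0,-6,-30,0,0,0],[0,0,0,-25,0,0,0],[0,0,0,-18,0,0,0],[0,0,0,0,0,0,0]]'; python3 - <<'E'
from h import *
st()
a=eyes.get_image('scene');cv2.imwrite('pics/s1.png',cv2.resize(a[140:250,150:300],None,fx=5,fy=5,interpolation=cv2.INTER_CUBIC))
E
```

```text
time: 1.98
eef_pos: [0.4277, -0.2432, 0.0817]
eef_rot: [-0.038, 0.71, -0.703, 0.033]
contact_force: [-0.2, 0.5, -0.1]
width: 0.0
t 1.975 p [ 0.4277 -0.2432  0.0817] y [-0.007  0.009 -1.   ] z [ 0.101 -0.995 -0.01 ] F [-0.2  0.5 -0.1] w 2.0016190705170855e-05
```

View pics/s1.png

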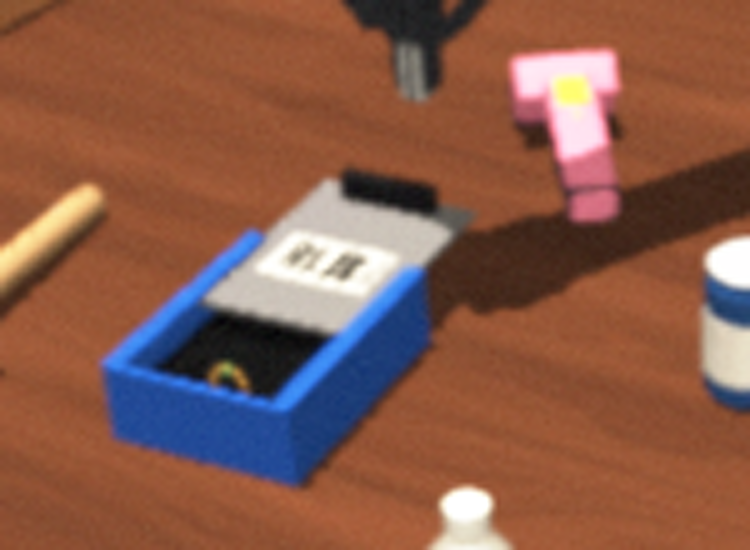

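The closed fingertips (scene px ≈ (233,159)) are behind the ridge (px ≈ (228,178)). I'll check their height against the projection.

```bash
python3 - <<'E'
from h import *
for z in (.04,.055,.068,.08): print(z,proj('scene',[(.428,-.243,z),(.439,-.243,z)]).round(1).tolist())
print(proj('scene',[(.461,-.247,.0645),(.458,-.212,.0645),(.466,-.278,.0645)]))
E
```

```text
0.04 [[234.7, 178.3], [232.8, 179.7]]
0.055 [[234.5, 174.1], [232.5, 175.6]]
0.068 [[234.2, 170.4], [232.3, 171.9]]
0.08 [[234.0, 167.0], [232.0, 168.5]]
[[227.30064912 175.55871237]
 [237.29997945 177.72550899]
 [218.16912136 173.99150124]]
```

```bash
python3 -m creep '[[0,0,-2,-6,0,0,0],[0,0,-2,-6,0,0,0],[0,0,0,-3,0,0,0],[0,0,0,0,0,0,0],[0,0,0,0,0,0,0]]'; python3 - <<'E'
from h import *
s=st()
a=eyes.get_image('scene');b=eyes.get_image('top')
f=lambda im,y,x:cv2.resize(im[y:y+100,x:x+80],None,fx=5,fy=5,interpolation=cv2.INTER_CUBIC)
cv2.imwrite('pics/s2.png',np.hstack([f(a,120,190),f(b,140,325)]))
p=s['eef_pos']-np.array([0,0,.014]);print(proj('scene',[p]),proj('top',[p]),np.array(proj('scene',[p]))-[190,120])
E
```

```text
time: 2.65
eef_pos: [0.4305, -0.2493, 0.0692]
eef_rot: [-0.036, 0.708, -0.704, 0.035]
contact_force: [-0.5, -0.3, 0.2]
width: -0.0004
t 2.65 p [ 0.4305 -0.2493  0.0692] y [-0.001  0.006 -1.   ] z [ 0.1   -0.995 -0.006] F [-0.5 -0.3  0.2] w -0.00042489436083213624
[[232.34706245 173.91539356]] [[366.67700004 230.70539032]] [[42.34706245 53.91539356]]
```

View pics/s2.png

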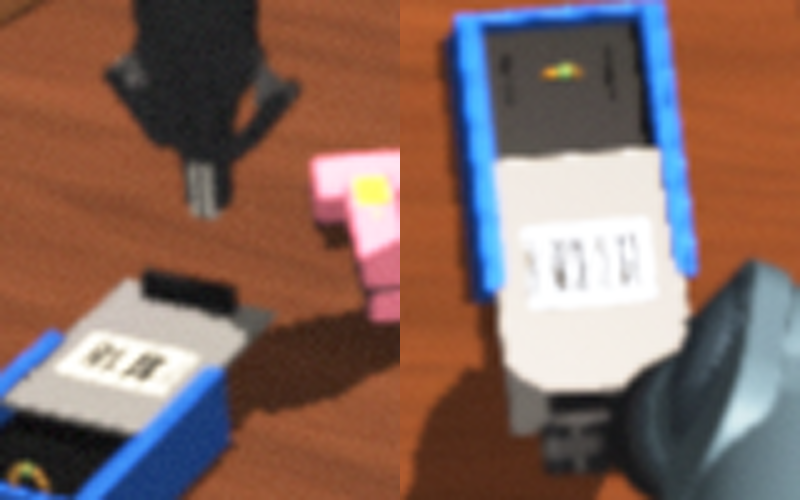

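The tips look about 11 px higher in the scene view than the kinematics say. I'll test this safely by pushing forward a little and seeing whether the cover moves. If the tips really are higher, they pass over the ridge.

```bash
python3 -m creep '[[0,8,1,0,0,0,0],[0,8,1,0,0,0,0],[0,8,1,0,0,0,0],[0,8,1,0,0,0,0],[0,0,0,0,0,0,0]]'; python3 - <<'E'
from h import *
s=st()
a=eyes.get_image('scene');b=eyes.get_image('top')
f=lambda im,y,x:cv2.resize(im[y:y+100,x:x+80],None,fx=5,fy=5,interpolation=cv2.INTER_CUBIC)
cv2.imwrite('pics/s3.png',np.hstack([f(a,120,190),f(b,140,325)]))
E
```

```text
time: 3.38
eef_pos: [0.4662, -0.2445, 0.0697]
eef_rot: [-0.036, 0.708, -0.704, 0.036]
contact_force: [-0.4, 0.4, -0.4]
width: 0.0001
t 3.375 p [ 0.4662 -0.2445  0.0697] y [ 0.     0.005 -1.   ] z [ 0.101 -0.995 -0.005] F [-0.4  0.4 -0.4] w 8.553790522611215e-05
```

View pics/s3.png

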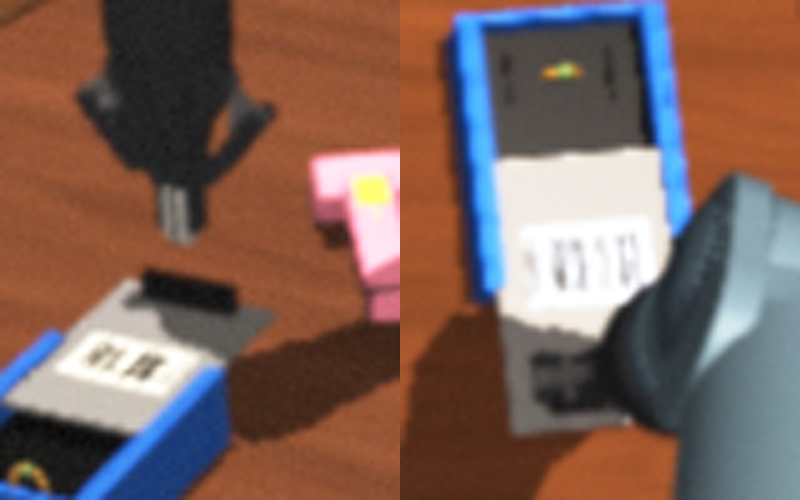

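```bash
python3 - <<'E'
from h import *
for z in (.056,.07,.08,.09,.1,.11):
    p=cast('scene',[(226.2,168)],z)[0];print(z,p.round(3),proj('top',[p]).round(0))
print(proj('top',[(.466,-.2445,z) for z in(.056,.07,.1,.15,.2)]).round(0).tolist())
E
```

```text
0.056 [ 0.408 -0.288  0.056] [[381. 239.]]
0.07 [ 0.429 -0.272  0.07 ] [[376. 231.]]
0.08 [ 0.445 -0.261  0.08 ] [[373. 225.]]
0.09 [ 0.461 -0.249  0.09 ] [[369. 219.]]
0.1 [ 0.476 -0.238  0.1  ] [[366. 213.]]
0.11 [ 0.492 -0.226  0.11 ] [[362. 206.]]
[[365.0, 218.0], [366.0, 217.0], [368.0, 216.0], [372.0, 214.0], [377.0, 212.0]]
```

The tips passed over the ridge with no contact, and the ray places the tip at (0.464,-0.247,0.092). The x and y agree with the state, but the tip is about 36 mm higher than TCP − tip_reach. I'll use the measured value: back off and descend further, watching force.

```bash
python3 -m creep '[[0,-12,-1,0,0,0,0],[0,-12,-1,0,0,0,0],[0,-12,-1,0,0,0,0],[0,-3,0,-10,0,0,0],[0,0,0,-10,0,0,0]]';  python3 -m creep '[[0,0,0,-6,0,0,0],[0,0,0,-5,0,0,0],[0,0,0,0,0,0,0],[0,0,0,0,0,0,0],[0,0,0,0,0,0,0]]'; python3 - <<'E'
from h import *
s=st()
a=eyes.get_image('scene')
f=lambda im,y,x:cv2.resize(im[y:y+100,x:x+80],None,fx=5,fy=5,interpolation=cv2.INTER_CUBIC)
cv2.imwrite('pics/s4.png',f(a,120,190))
print(proj('scene',[s['eef_pos']+[0,0,dz] for dz in(.015,.022,.03)]))
# pixel of the bright pads: lowest grey blob near expected col
g=cv2.cvtColor(a,cv2.COLOR_BGR2HSV);roi=a[150:182,222:245];print(cv2.cvtColor(roi,cv2.COLOR_BGR2GRAY)[::2,::2])
E
```

```text
time: 4.1
eef_pos: [0.421, -0.2491, 0.0487]
eef_rot: [-0.035, 0.708, -0.705, 0.034]
contact_force: [0.8, 0.6, 0.1]
width: -0.0
time: 4.72
eef_pos: [0.4216, -0.2481, 0.0356]
eef_rot: [-0.036, 0.708, -0.704, 0.034]
contact_force: [0.1, 0.2, 0.5]
width: 0.0
t 4.725 p [ 0.4216 -0.2481  0.0356] y [-0.003  0.006 -1.   ] z [ 0.099 -0.995 -0.006] F [0.1 0.2 0.5] w 2.2858455989777252e-05
[[234.30799481 174.12674877]
 [234.18564452 172.17794096]
 [234.04529397 169.93854759]]
[[ 34  36  33  37  29  36  35  32  36  72  98  59]
 [ 35  34  34  37  29  33  34  30  36  86  79  41]
 [ 39  37  33  33  33  35  35  32  41  78  39  38]
 [ 66  39  38  37  34  38  35  32  34  41  38  51]
 [ 94  72  63  40  31  32  35  34  34  37  48  85]
 [ 99  98  97  63  49  47  36  35  39  56  84  95]
 [ 99  97  98  89 101  95  97  38  52  92  94  94]
 [ 90  91  94  84  96 112 118  34  50  94  98  95]
 [ 94  93  90  84  92 110 117  38  51  91  99  96]
 [ 95  95  96  96  97 117 121  44  57  94  99  93]
 [102 100  95 100 108 106 125  68  81  90  90  98]
 [ 99 100 102 104 101  99 112 100  99  98  96  92]
 [ 57  73  88  93 101 101 104 102  99  99 101  95]
 [ 27  31  39  40  53  53  69  86 104 102 101  99]
 [ 23  21  21  23  23  21  30  41  97  98  99  99]
 [101  76  48  30  24  25  24  27  89 100 102 100]]
```

```bash
python3 -m creep '[[0,0,0,-7,0,0,0],[0,0,0,-2,0,0,0],[0,10,1,0,0,0,0],[0,10,1,0,0,0,0],[0,10,1,0,0,0,0]]'; python3 -m creep '[[0,10,1,0,0,0,0],[0,10,1,0,0,0,0],[0,0,0,0,0,0,0],[0,0,0,0,0,0,0],[0,0,0,0,0,0,0]]';python3 - <<'E'
from h import *
s=st()
a=eyes.get_image('scene');b=eyes.get_image('top')
f=lambda im,y,x:cv2.resize(im[y:y+100,x:x+80],None,fx=5,fy=5,interpolation=cv2.INTER_CUBIC)
cv2.imwrite('pics/s5.png',np.hstack([f(a,130,180),f(b,140,325)]))
E
```

```text
time: 5.4
eef_pos: [0.4525, -0.2453, 0.0261]
eef_rot: [-0.036, 0.708, -0.704, 0.034]
contact_force: [-2.2, -1.0, 1.0]
width: 0.0001
time: 6.02
eef_pos: [0.4754, -0.2427, 0.0261]
eef_rot: [-0.036, 0.708, -0.704, 0.034]
contact_force: [-0.4, 0.4, 0.6]
width: -0.0
t 6.025 p [ 0.4754 -0.2427  0.0261] y [-0.003  0.006 -1.   ] z [ 0.1   -0.995 -0.006] F [-0.4  0.4  0.6] w -4.1922438623227816e-05
```

View pics/s5.png

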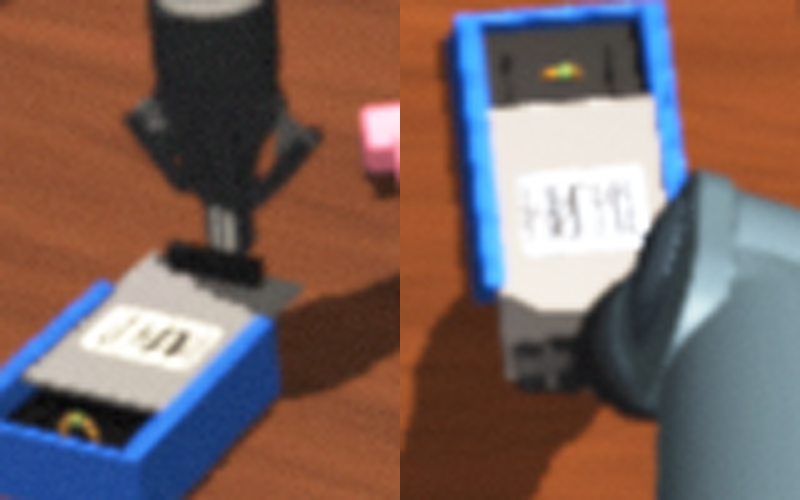

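The cover slides: its far edge in the top view went from crop row 152 to 98, about 35 mm. I'll push on to the stop.

```bash
python3 -m creep '[[0,10,1,0,0,0,0],[0,10,1,0,0,0,0],[0,10,1,0,0,0,0],[0,7,1,0,0,0,0],[0,5,0,0,0,0,0]]'; python3 -m creep '[[0,5,0,0,0,0,0],[0,5,0,0,0,0,0],[0,5,1,0,0,0,0],[0,4,0,0,0,0,0],[0,4,0,0,0,0,0]]'; python3 -m creep '[[0,4,0,0,0,0,0],[0,4,0,0,0,0,0],[0,4,0,0,0,0,0],[0,4,0,0,0,0,0],[0,4,0,0,0,0,0]]'
```

```text
time: 6.75
eef_pos: [0.518, -0.2385, 0.0257]
eef_rot: [-0.037, 0.709, -0.704, 0.033]
contact_force: [-1.8, 0.6, 1.2]
width: 0.0
time: 7.38
eef_pos: [0.524, -0.2383, 0.0236]
eef_rot: [-0.049, 0.71, -0.702, 0.018]
contact_force: [-8.5, 0.5, 5.2]
width: 0.0001
time: 8.0
eef_pos: [0.5221, -0.2389, 0.0221]
eef_rot: [-0.063, 0.713, -0.699, -0.0]
contact_force: [-8.7, 0.2, 8.3]
width: 0.0003
```

```bash
python3 -m creep '[[0,-12,-1,0,0,0,0],[0,-8,0,20,0,0,0],[0,0,0,40,0,0,0],[0,0,0,40,0,0,0],[0,-15,45,20,0,0,0]]'; python3 -m creep '[[85,0,50,5,0,0,0],[85,0,50,0,0,0,0],[85,0,50,0,0,0,0],[85,0,50,0,0,0,0],[85,0,50,0,0,0,0]]'; python3 - <<'E'
from h import *
s=st();M=R.from_quat(s['eef_rot'])
a=np.radians(5.2);Y=np.array([0,0,-1.]);Z=np.array([np.sin(a),-np.cos(a),0]);X=np.cross(Y,Z)
T=R.from_matrix(np.c_[X,Y,Z]);print('turn',np.degrees((T*M.inv()).as_rotvec()).round(1))
b=eyes.get_image('top');cv2.imwrite('pics/t6.png',b)
print('tin',cast('top',[(273,212)],.085),'bottle',cast('top',[(282,123)],.08))
f=lambda im,y,x:cv2.resize(im[y:y+110,x:x+80],None,fx=5,fy=5,interpolation=cv2.INTER_CUBIC)
cv2.imwrite('pics/t6c.png',np.hstack([f(b,125,320),f(b,125,200)]))
E
```

```text
time: 8.62
eef_pos: [0.4881, -0.199, 0.1437]
eef_rot: [-0.057, 0.712, -0.7, 0.0]
contact_force: [0.6, 0.7, -0.7]
width: 0.0
time: 9.25
eef_pos: [0.4931, 0.0555, 0.1537]
eef_rot: [-0.047, 0.711, -0.702, 0.006]
contact_force: [1.5, 0.2, 0.1]
width: 0.0847
t 9.25 p [0.4931 0.0555 0.1537] y [-0.059  0.011 -0.998] z [ 0.074 -0.997 -0.016] F [1.5 0.2 0.1] w 0.08468789216052793
turn [-0.6 -3.4  0.9]
tin [[0.47469609 0.01037896 0.085     ]] bottle [[ 0.7268081  -0.00942759  0.08      ]]
```

View pics/t6c.png

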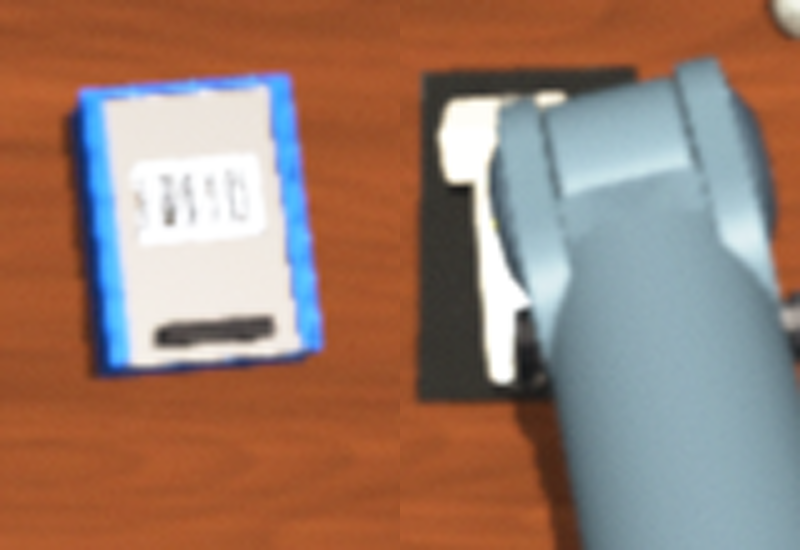

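The cover is home: its near edge is level with the box end, with the label at crop (199,199). Now I'll go above the scanner grip.

```bash
python3 -m creep '[[85,22,26,0,0,-2,0.5],[85,22,26,0,0,-1.4,0.4],[85,22,26,0,0,0,0],[85,20,23,-15,0,0,0],[85,0,0,-25,0,0,0]]'; python3 -m creep '[[85,0,0,-25,0,0,0],[85,0,0,-20,0,0,0],[85,0,0,0,0,0,0],[85,0,0,0,0,0,0],[85,0,0,0,0,0,0]]'; python3 - <<'E'
from h import *
s=st();print('label',cast('top',[(359.3,164.3)],.047))
a=eyes.get_image('scene')
cv2.imwrite('pics/s7.png',cv2.resize(a[170:290,270:390],None,fx=5,fy=5,interpolation=cv2.INTER_CUBIC))
# predicted scanner points
y=np.radians(5);o=np.array([.593,.159,.004]);Rz=R.from_rotvec([0,0,y])
for n,p in(('grip',(-12,0,30)),('win',(72,0,10)),('tail',(-82,0,5))): q=o+Rz.apply(np.array(p)/1000);print(n,q.round(3),((proj('scene',[q])-[270,170])*5).round(0))
E
```

```text
time: 9.93
eef_pos: [0.586, 0.1748, 0.1179]
eef_rot: [-0.03, 0.714, -0.698, 0.046]
contact_force: [1.0, -0.6, -0.3]
width: 0.085
time: 10.55
eef_pos: [0.5882, 0.1752, 0.0719]
eef_rot: [-0.028, 0.715, -0.697, 0.048]
contact_force: [0.2, 0.2, 1.0]
width: 0.085
t 10.55 p [0.5882 0.1752 0.0719] y [ 0.027  0.028 -0.999] z [ 0.108 -0.994 -0.025] F [0.2 0.2 1. ] w 0.08500531602432242
label [[ 0.61984445 -0.23181191  0.047     ]]
grip [0.581 0.158 0.034] [[313. 358.]]
win [0.665 0.165 0.014] [[257. 486.]]
tail [0.511 0.152 0.009] [[350. 324.]]
```

View pics/s7.png

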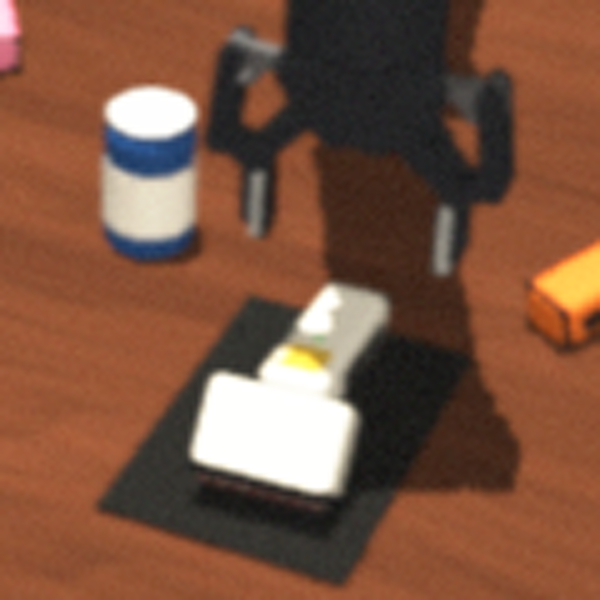

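```bash
python3 - <<'E'
from h import *
s=read_state();M=R.from_quat(s['eef_rot'])
a=np.radians(5);Y=np.array([0,0,-1.]);Z=np.array([np.sin(a),-np.cos(a),0]);X=np.cross(Y,Z)
T=R.from_matrix(np.c_[X,Y,Z]);print('turn',np.degrees((T*M.inv()).as_rotvec()).round(1))
for z in(.09,.1,.11,.12):print(z,cast('scene',[(270+350/5,170+254/5)],z))
E
```

```text
turn [-1.6  1.6 -1.2]
0.09 [[0.56189611 0.16630322 0.09      ]]
0.1 [[0.57589838 0.17125376 0.1       ]]
0.11 [[0.58990065 0.17620431 0.11      ]]
0.12 [[0.60390292 0.18115486 0.12      ]]
```

Open-tip height measures as reported z + 37 mm, in line with the shut measurement of +24 mm plus the 13 mm swing. I'll correct xy and tilt, then descend.

```bash
python3 -m creep '[[85,-3,-8,0,-0.8,0.8,-0.6],[85,-3,-7,0,-0.6,0.6,-0.4],[85,0,0,0,0,0,0],[85,0,0,-15,0,0,0],[85,0,0,0,0,0,0]]'; python3 -c "
from h import *
st()"
```

```text
time: 11.22
eef_pos: [0.583, 0.159, 0.0576]
eef_rot: [-0.03, 0.707, -0.706, 0.033]
contact_force: [-0.4, -1.3, -0.4]
width: 0.0849
t 11.225 p [0.583  0.159  0.0576] y [ 0.004  0.002 -1.   ] z [ 0.088 -0.996 -0.001] F [-0.4 -1.3 -0.4] w 0.08494965608456559
```

```bash
python3 -m creep '[[85,0,0,-20,0,0,0],[85,0,0,-20,0,0,0],[85,0,0,-15,0,0,0],[85,0,0,-8,0,0,0],[85,0,0,0,0,0,0]]'; python3 - <<'E'
from h import *
s=st();a=eyes.get_image('scene')
cv2.imwrite('pics/s8.png',cv2.resize(a[170:290,270:390],None,fx=5,fy=5,interpolation=cv2.INTER_CUBIC))
E
```

```text
time: 11.85
eef_pos: [0.581, 0.1589, -0.0122]
eef_rot: [-0.031, 0.707, -0.706, 0.031]
contact_force: [-0.2, -0.1, -0.2]
width: 0.085
t 11.85 p [ 0.581   0.1589 -0.0122] y [ 0.     0.001 -1.   ] z [ 0.089 -0.996 -0.001] F [-0.2 -0.1 -0.2] w 0.08504982765502123
```

View pics/s8.png

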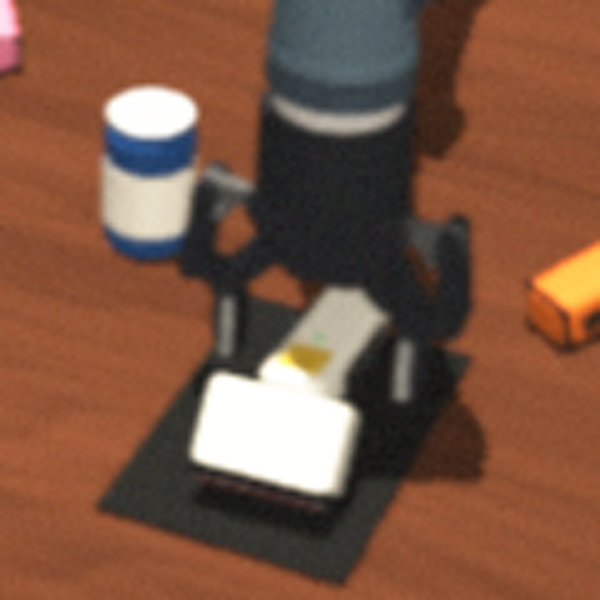

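The fingers straddle the handle, with tips at crop (226,355) and (402,400). Close.

```bash
python3 -m creep '[[25,0,0,0,0,0,0],[25,0,0,0,0,0,0],[25,0,0,0,0,0,0],[25,0,0,0,0,0,0],[25,0,0,0,0,0,0]]' 50; python3 -m creep '[[25,0,0,0,0,0,0],[25,0,0,0,0,0,0],[25,0,0,8,0,0,0],[25,0,0,15,0,0,0],[25,0,0,15,0,0,0]]' ; python3 -m creep '[[25,0,0,25,0,0,0],[25,0,0,30,0,0,0],[25,0,0,30,0,0,0],[25,0,0,10,0,0,0],[25,0,0,0,0,0,0]]' ; python3 - <<'E'
from h import *
s=st();a=eyes.get_image('scene')
cv2.imwrite('pics/s9.png',cv2.resize(a[120:270,240:390],None,fx=4,fy=4,interpolation=cv2.INTER_CUBIC))
E
```

```text
time: 12.52
eef_pos: [0.5832, 0.1597, -0.0095]
eef_rot: [-0.029, 0.707, -0.706, 0.033]
contact_force: [-0.6, 0.3, -0.8]
width: 0.0334
time: 13.15
eef_pos: [0.5811, 0.1589, 0.0289]
eef_rot: [-0.031, 0.707, -0.706, 0.032]
contact_force: [0.6, -0.6, -1.1]
width: 0.0336
time: 13.78
eef_pos: [0.5823, 0.1594, 0.1327]
eef_rot: [-0.029, 0.707, -0.706, 0.034]
contact_force: [-0.0, -0.4, -2.7]
width: 0.0332
t 13.775 p [0.5823 0.1594 0.1327] y [ 0.007  0.002 -1.   ] z [ 0.089 -0.996 -0.002] F [-0.  -0.4 -2.7] w 0.03317168765908144
```

View pics/s9.png

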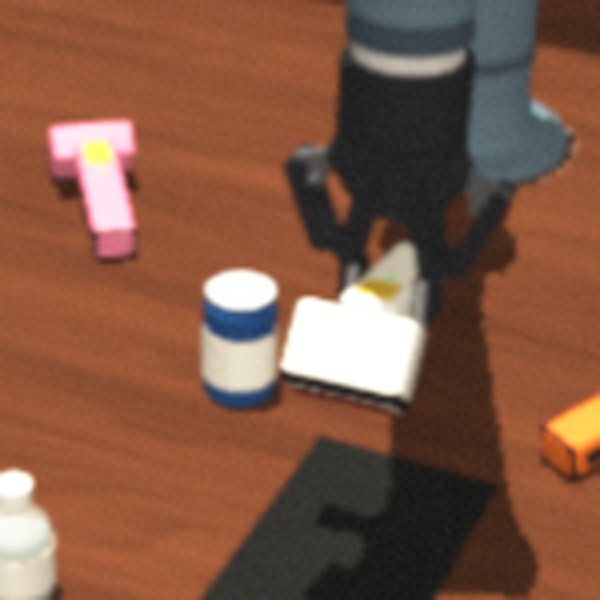

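The scanner is lifted and held (the force change of ~1.6 N matches 170 g) and looks level. I'll check pitch numerically and compute the move to the scan pose.

```bash
python3 - <<'E'
from h import *
z0=.026
p=cast('scene',[(308.6,263),(338.4,269.4)],z0);print(p.round(3))
q=p+[.0,0,.144];print('pred px',proj('scene',q).round(1).tolist(),'seen',[(310.5,213),(341.3,220.5)])
for z in(z0+.12,z0+.13,z0+.144,z0+.16):print(z,proj('scene',p+[0,0,z-z0]).round(1).tolist())
# target: label
L=np.array([.6195,-.2315,.047]);a=np.radians(5.2);o=L-R.from_rotvec([0,0,a]).apply([.072+.0643,0,.010-.0766])
s=read_state();g=o+R.from_rotvec([0,0,a]).apply([-.012,0,.030])
now=np.array([.581,.158,.034])+[0,0,s['eef_pos'][2]+.0122]
print('origin',o.round(4),'grip',g.round(4),'now',now.round(4),'delta mm',((g-now)*1000).round(0))
E
```

```text
[[0.679 0.137 0.026]
 [0.666 0.21  0.026]]
pred px [[310.8, 213.6], [343.0, 219.6]] seen [(310.5, 213), (341.3, 220.5)]
0.146 [[310.4, 222.4], [342.2, 228.5]]
0.156 [[310.5, 218.8], [342.5, 224.8]]
0.16999999999999998 [[310.8, 213.6], [343.0, 219.6]]
0.186 [[311.0, 207.6], [343.6, 213.6]]
origin [ 0.4838 -0.2439  0.1136] grip [ 0.4718 -0.2449  0.1436] now [0.581  0.158  0.1784] delta mm [-109. -403.  -35.]
```

```bash
python3 -m creep '[[25,-3,-10,0,0,0,0],[25,-6,-25,0,0,0,0],[25,-9,-35,0,0,0,0],[25,-9,-35,0,0,0,0],[25,-9,-35,0,0,0,0]]'; python3 -m creep '[[25,-9,-35,0,0,0,0],[25,-9,-35,0,0,0,0],[25,-9,-35,0,0,0,0],[25,-9,-35,0,0,0,0],[25,-9,-35,0,0,0,0]]'; python3 -m creep '[[25,-8,-30,0,0,0,0],[25,-6,-22,-5,0,0,0],[25,-4,-10,-8,0,0,0],[25,0,0,-5,0,0,0],[25,0,0,0,0,0,0]]'; python3 - <<'E'
from h import *
s=st();M=R.from_quat(s['eef_rot'])
a=np.radians(5.2);Y=np.array([0,0,-1.]);Z=np.array([np.sin(a),-np.cos(a),0]);X=np.cross(Y,Z)
T=R.from_matrix(np.c_[X,Y,Z]);print('turn',np.degrees((T*M.inv()).as_rotvec()).round(1))
print('to go',((np.array([.4718,-.2449,.1436-.0462])-s['eef_pos'])*1000).round(1))
E
```

```text
time: 14.45
eef_pos: [0.5383, 0.0163, 0.1249]
eef_rot: [-0.036, 0.707, -0.705, 0.031]
contact_force: [0.2, 0.3, -2.5]
width: 0.033
time: 15.08
eef_pos: [0.4827, -0.168, 0.1177]
eef_rot: [-0.04, 0.708, -0.705, 0.025]
contact_force: [0.5, 0.1, -2.0]
width: 0.0334
time: 15.7
eef_pos: [0.4559, -0.2351, 0.0934]
eef_rot: [-0.041, 0.709, -0.704, 0.018]
contact_force: [-0.5, 0.3, -1.7]
width: 0.0335
t 15.7 p [ 0.4559 -0.2351  0.0934] y [-0.034  0.006 -0.999] z [ 0.083 -0.996 -0.009] F [-0.5  0.3 -1.7] w 0.03354188102861336
turn [-0.4 -1.9  0.4]
to go [15.9 -9.8  4. ]
```

```bash
python3 -m creep '[[25,7,-5,2,0,-1,0],[25,6,-4,2,0,-0.9,0.4],[25,2,0,0,0,0,0],[25,0,0,0,0,0,0],[25,0,0,0,0,0,0]]'; python3 - <<'E'
from h import *
s=st();print('to go',((np.array([.4718,-.2449,.1436-.0462])-s['eef_pos'])*1000).round(1))
a=eyes.get_image('scene')
cv2.imwrite('pics/s10.png',cv2.resize(a[90:250,150:310],None,fx=3.75,fy=3.75,interpolation=cv2.INTER_CUBIC))
a2=np.radians(5.2);o=np.array([.4838,-.2439,.1136]);Rz=R.from_rotvec([0,0,a2])
for n,p in(('win',(72,0,10)),('winL',(72,35,10)),('winR',(72,-35,10)),('label',(136.3,0,-66.6))):print(n,((proj('scene',[o+Rz.apply(np.array(p)/1000)])-[150,90])*3.75).round(0))
E
```

```text
time: 16.32
eef_pos: [0.4745, -0.2419, 0.0987]
eef_rot: [-0.033, 0.708, -0.704, 0.036]
contact_force: [-0.6, -0.2, -1.9]
width: 0.0336
t 16.325 p [ 0.4745 -0.2419  0.0987] y [ 0.004  0.006 -1.   ] z [ 0.097 -0.995 -0.006] F [-0.6 -0.2 -1.9] w 0.03359238725895218
to go [-2.7 -3.  -1.3]
win [[225. 308.]]
winL [[265. 316.]]
winR [[186. 299.]]
label [[190. 434.]]
```

View pics/s10.png

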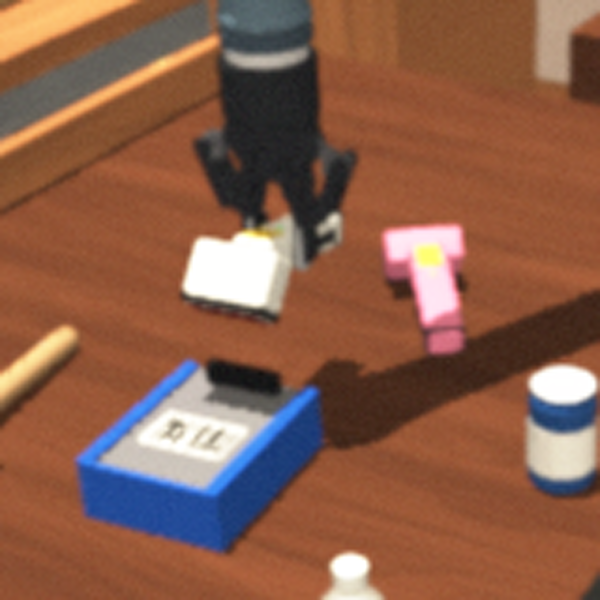

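The window is at crop ≈(232,310) against (225,308) predicted. The label is at (194,437) against (190,434). That's within a few mm, so I'll trim slightly and hold.

```bash
python3 -m creep '[[25,-2,-2,-1,0,0,0],[25,0,0,0,0,0,0],[25,0,0,0,0,0,0],[25,0,0,0,0,0,0],[25,0,0,0,0,0,0]]'; for i in 1 2; do python3 -m creep '[[25,0,0,0,0,0,0],[25,0,0,0,0,0,0],[25,0,0,0,0,0,0],[25,0,0,0,0,0,0],[25,0,0,0,0,0,0]]'; done;  python3 -m creep '[[25,0,0,0,0,0,0],[25,0,0,0,0,0,0],[25,0,0,0,0,0,0],[25,0,0,0,0,0,0],[25,0,0,0,0,0,0]]';  python3 -m creep '[[25,0,0,0,0,0,0],[25,0,0,0,0,0,0],[25,0,0,0,0,0,0],[25,0,0,0,0,0,0],[25,0,0,0,0,0,0]]'; python3 - <<'E'
from h import *
s=st();print('to go',((np.array([.4718,-.2449,.1436-.0462])-s['eef_pos'])*1000).round(1))
a=eyes.get_image('scene');b=eyes.get_image('top')
for im,n,(x0,x1,y0,y1) in((a,'scene',(190,235,150,180)),(b,'top',(330,400,150,240))):
    h=cv2.cvtColor(im,cv2.COLOR_BGR2HSV)[y0:y1,x0:x1];m=cv2.inRange(h,(0,0,200),(180,50,255))
    k,l,stt,c=cv2.connectedComponentsWithStats(m);print(n,[(stt[i].tolist(),c[i].round(1).tolist()) for i in range(1,k) if stt[i,4]>40],(x0,y0))
# predicted head corners from the measured lift (initial head lower edge at z=.026)
p=np.array([(.679,.137,.026),(.666,.210,.026)]);dp=s['eef_pos']-[.582,.159,-.0115];
print('head lower edge pred',proj('scene',p+dp).round(1).tolist())
E
```

```text
time: 17.0
eef_pos: [0.4718, -0.2439, 0.0974]
eef_rot: [-0.033, 0.709, -0.704, 0.036]
contact_force: [-0.2, 0.2, -1.7]
width: 0.0329
time: 17.62
eef_pos: [0.4719, -0.2439, 0.0974]
eef_rot: [-0.033, 0.709, -0.704, 0.036]
contact_force: [-0.2, 0.3, -2.5]
width: 0.0332
time: 18.25
eef_pos: [0.4719, -0.2439, 0.0974]
eef_rot: [-0.033, 0.709, -0.704, 0.036]
contact_force: [0.5, -0.1, -2.1]
width: 0.0336
time: 18.88
eef_pos: [0.4719, -0.2439, 0.0975]
eef_rot: [-0.033, 0.709, -0.704, 0.036]
contact_force: [-0.2, 0.8, -2.2]
width: 0.0334
time: 19.5
eef_pos: [0.4719, -0.2439, 0.0975]
eef_rot: [-0.033, 0.709, -0.704, 0.036]
contact_force: [0.7, 0.8, -0.8]
width: 0.0331
t 19.5 p [ 0.4719 -0.2439  0.0975] y [ 0.004  0.007 -1.   ] z [ 0.097 -0.995 -0.006] F [ 0.7  0.8 -0.8] w 0.03309374822634591
to go [-0.1 -1.  -0.1]
scene [([9, 3, 28, 19, 389], [22.3, 11.5])] (190, 150)
top [([11, 0, 36, 34, 926], [28.2, 13.8]), ([25, 27, 28, 25, 464], [38.0, 36.2]), ([60, 43, 10, 14, 81], [64.8, 49.6]), ([37, 69, 14, 21, 243], [43.2, 80.3])] (330, 150)
head lower edge pred [[198.9, 168.3], [222.5, 172.1]]
```

The hold is done for 2.5 s and the numbers agree within about 1–2 px. In case of slight nose-down pitch, I'll hold once more 6 mm further forward, then carry the scanner back.

```bash
python3 -m creep '[[25,5,0,0,0,0,0],[25,0,0,0,0,0,0],[25,0,0,0,0,0,0],[25,0,0,0,0,0,0],[25,0,0,0,0,0,0]]'; python3 -m creep '[[25,0,0,0,0,0,0],[25,0,0,0,0,0,0],[25,0,0,0,0,0,0],[25,0,0,0,0,0,0],[25,0,0,0,0,0,0]]';  python3 -m creep '[[25,0,0,0,0,0,0],[25,0,0,0,0,0,0],[25,0,0,0,0,0,0],[25,0,0,0,0,0,0],[25,0,0,0,0,0,0]]'; python3 -m creep '[[25,0,0,10,0,0,0],[25,0,5,15,0,0,0],[25,4,20,15,0,0,0],[25,8,30,10,0,0,0],[25,8,30,0,0,0,0]]'; python3 -m creep '[[25,8,33,0,0,0,0],[25,9,33,0,0,0,0],[25,9,33,0,0,0,0],[25,9,33,0,0,0,0],[25,9,33,0,0,0,0]]';python3 -m creep '[[25,9,33,0,0,0,0],[25,8,30,0,0,0,0],[25,5,22,0,0,0,0],[25,3,10,0,0,0,0],[25,0,0,0,0,0,0]]'; python3 - <<'E'
from h import *
s=st();M=R.from_quat(s['eef_rot'])
a=np.radians(5.);Y=np.array([0,0,-1.]);Z=np.array([np.sin(a),-np.cos(a),0]);X=np.cross(Y,Z)
T=R.from_matrix(np.c_[X,Y,Z]);print('turn',np.degrees((T*M.inv()).as_rotvec()).round(1))
print('to go',((np.array([.588,.157,-.0105])-s['eef_pos'])*1000).round(1))
E
```

```text
time: 20.23
eef_pos: [0.4774, -0.2439, 0.0974]
eef_rot: [-0.033, 0.709, -0.704, 0.036]
contact_force: [-0.5, 0.1, -2.5]
width: 0.0332
time: 20.85
eef_pos: [0.4773, -0.2439, 0.0974]
eef_rot: [-0.033, 0.709, -0.704, 0.036]
contact_force: [0.4, -1.0, -2.0]
width: 0.0331
time: 21.48
eef_pos: [0.4772, -0.2439, 0.0974]
eef_rot: [-0.033, 0.709, -0.704, 0.036]
contact_force: [0.4, -0.4, -2.3]
width: 0.0333
time: 22.1
eef_pos: [0.4988, -0.1565, 0.1538]
eef_rot: [-0.029, 0.708, -0.705, 0.035]
contact_force: [0.6, 0.7, -1.4]
width: 0.0333
time: 22.72
eef_pos: [0.5459, 0.0237, 0.1621]
eef_rot: [-0.029, 0.708, -0.704, 0.042]
contact_force: [-0.3, -0.2, -1.9]
width: 0.0331
time: 23.35
eef_pos: [0.57, 0.1358, 0.1692]
eef_rot: [-0.032, 0.709, -0.702, 0.05]
contact_force: [0.0, -0.1, -2.7]
width: 0.0336
t 23.35 p [0.57   0.1358 0.1692] y [ 0.025  0.011 -1.   ] z [ 0.115 -0.993 -0.008] F [ 0.  -0.1 -2.7] w 0.03355363640463661
turn [-0.6  1.4 -1.6]
to go [  18.    21.2 -179.7]
```

```bash
python3 -m creep '[[25,9,11,-15,-0.3,0.7,-0.8],[25,8,9,-25,-0.3,0.6,-0.7],[25,0,0,-30,0,0,0],[25,0,0,-25,0,0,0],[25,0,0,-15,0,0,0]]'; python3 -m creep '[[25,0,0,-12,0,0,0],[25,0,0,-6,0,0,0],[25,0,0,0,0,0,0],[25,0,0,0,0,0,0],[25,0,0,0,0,0,0]]';  python3 - <<'E'
from h import *
s=st();M=R.from_quat(s['eef_rot'])
a=np.radians(5.);Y=np.array([0,0,-1.]);Z=np.array([np.sin(a),-np.cos(a),0]);X=np.cross(Y,Z)
T=R.from_matrix(np.c_[X,Y,Z]);print('turn',np.degrees((T*M.inv()).as_rotvec()).round(1))
print('to go',((np.array([.588,.157,-.0105])-s['eef_pos'])*1000).round(1))
E
```

```text
time: 23.98
eef_pos: [0.5899, 0.1486, 0.0599]
eef_rot: [0.025, -0.705, 0.709, -0.03]
contact_force: [-0.5, -0.6, -1.5]
width: 0.0333
time: 24.6
eef_pos: [0.5914, 0.147, 0.0426]
eef_rot: [0.023, -0.704, 0.709, -0.03]
contact_force: [0.2, -0.0, -2.0]
width: 0.0332
t 24.6 p [0.5914 0.147  0.0426] y [ 0.01  -0.006 -1.   ] z [ 0.075 -0.997  0.007] F [ 0.2 -0.  -2. ] w 0.03319019511629082
turn [0.3 0.6 0.7]
to go [ -3.4  10.  -53.1]
```

Lower gently, watching force.

```bash
python3 -m creep '[[25,-1,4,-12,0.3,0.6,0.4],[25,-1,4,-12,0,0,0],[25,0,0,-10,0,0,0],[25,0,0,-6,0,0,0],[25,0,0,0,0,0,0]]'; python3 -m creep '[[25,0,0,-3,0,0,0],[25,0,0,-2,0,0,0],[25,0,0,-2,0,0,0],[25,0,0,0,0,0,0],[25,0,0,0,0,0,0]]'; python3 -c "
from h import *
st()"
```

```text
time: 25.22
eef_pos: [0.5887, 0.156, -0.0006]
eef_rot: [0.03, -0.706, 0.707, -0.029]
contact_force: [-0.8, -0.2, -2.2]
width: 0.0334
time: 25.85
eef_pos: [0.5899, 0.1559, -0.0071]
eef_rot: [0.029, -0.706, 0.707, -0.029]
contact_force: [0.4, 0.5, -2.5]
width: 0.0335
t 25.85 p [ 0.5899  0.1559 -0.0071] y [-0. -0. -1.] z [ 0.082 -0.997  0.   ] F [ 0.4  0.5 -2.5] w 0.03349587704050113
```

```bash
python3 -m creep '[[25,0,0,-2,0,0,0],[25,0,0,-1,0,0,0],[25,0,0,-1,0,0,0],[25,0,0,0,0,0,0],[25,0,0,0,0,0,0]]';python3 -m creep '[[25,0,0,-1,0,0,0],[25,0,0,-1,0,0,0],[25,0,0,0,0,0,0],[25,0,0,0,0,0,0],[25,0,0,0,0,0,0]]'
```

```text
time: 26.48
eef_pos: [0.5904, 0.156, -0.0093]
eef_rot: [0.029, -0.706, 0.707, -0.029]
contact_force: [-0.3, -0.2, -1.4]
width: 0.0336
time: 27.1
eef_pos: [0.5905, 0.1561, -0.0096]
eef_rot: [0.029, -0.706, 0.707, -0.029]
contact_force: [-1.4, -0.7, 2.8]
width: 0.0331
```

Contact: the force changed sign at the original height. Release and rise.

```bash
python3 -m creep '[[36,0,0,0,0,0,0],[42,0,0,0,0,0,0],[55,0,0,0,0,0,0],[75,0,0,0,0,0,0],[85,0,0,0,0,0,0]]'; python3 -m creep '[[85,0,0,0,0,0,0],[85,0,0,0,0,0,0],[85,0,0,15,0,0,0],[85,0,0,25,0,0,0],[85,0,0,35,0,0,0]]'; python3 -m creep '[[85,0,0,40,0,0,0],[85,0,0,40,0,0,0],[85,-30,0,10,0,0,0],[85,-40,0,0,0,0,0],[85,-40,0,0,0,0,0]]'; python3 -m creep '[[85,-30,0,0,0,0,0],[85,0,0,0,0,0,0],[85,0,0,0,0,0,0],[85,0,0,0,0,0,0],[85,0,0,0,0,0,0]]'; python3 - <<'E'
from h import *
s=st();a=eyes.get_image('scene');b=eyes.get_image('top')
f=lambda im,y,x:cv2.resize(im[y:y+110,x:x+80],None,fx=5,fy=5,interpolation=cv2.INTER_CUBIC)
cv2.imwrite('pics/end.png',np.hstack([f(a,190,290),f(b,125,195)]))
a0=cv2.imread('pics/scene0.png');b0=cv2.imread('pics/top0.png')
for n,i0,i1,(x0,x1,y0,y1) in(('scene',a0,a,(300,355,220,275)),('top',b0,b,(200,240,138,210))):
    for im in(i0,i1):
        m=cv2.inRange(cv2.cvtColor(im,cv2.COLOR_BGR2HSV)[y0:y1,x0:x1],(0,0,140),(180,70,255));k=np.argwhere(m);print(n,len(k),(k.mean(0)[::-1]+[x0,y0]).round(1),(k.min(0)[::-1]+[x0,y0]),(k.max(0)[::-1]+[x0,y0]))
d=cv2.absdiff(b0,b).max(2)
for n,(x0,x1,y0,y1) in dict(bottle=(268,298,108,138),tin=(260,288,200,225),mallet=(403,445,128,215),pliers=(100,138,138,212),box=(330,390,135,200)).items(): print(n,int((d[y0:y1,x0:x1]>60).sum()))
E
```

```text
time: 27.72
eef_pos: [0.5917, 0.1566, -0.0098]
eef_rot: [0.028, -0.706, 0.707, -0.03]
contact_force: [0.3, 0.6, -0.6]
width: 0.0849
time: 28.35
eef_pos: [0.5887, 0.1557, 0.0655]
eef_rot: [0.031, -0.706, 0.707, -0.028]
contact_force: [0.2, -0.2, -0.1]
width: 0.0852
time: 28.98
eef_pos: [0.4835, 0.1579, 0.1695]
eef_rot: [-0.023, 0.707, -0.706, 0.034]
contact_force: [-0.6, 0.8, -0.0]
width: 0.0851
time: 29.6
eef_pos: [0.4532, 0.1588, 0.1733]
eef_rot: [-0.022, 0.707, -0.706, 0.037]
contact_force: [0.1, 0.4, 0.2]
width: 0.085
t 29.6 p [0.4532 0.1588 0.1733] y [ 0.021  0.003 -1.   ] z [ 0.083 -0.997 -0.001] F [0.1 0.4 0.2] w 0.08495894111560473
scene 904 [328.  249.6] [308 226] [347 268]
scene 919 [325.5 250.7] [305 227] [345 269]
top 924 [221.6 168.4] [207 143] [233 201]
top 1033 [221.7 170. ] [200 141] [235 209]
bottle 0
tin 0
mallet 0
pliers 0
box 1236
```

```bash
python3 - <<'E'
from h import *
b=eyes.get_image('top');t=cv2.imread('pics/t6.png')
print('box diff vs closed', int((cv2.absdiff(b,t).max(2)[135:205,330:390]>60).sum()))
a0=cv2.imread('pics/scene0.png');a=eyes.get_image('scene');d=cv2.absdiff(a0,a).max(2)
for n,(x0,x1,y0,y1) in dict(bottle=(232,258,236,276),tin=(288,312,186,224),pliers=(435,475,260,318),mallet=(115,175,176,222)).items(): print(n,int((d[y0:y1,x0:x1]>60).sum()))
st();print(order.finish_job())
E
```

```text
box diff vs closed 0
bottle 0
tin 0
pliers 0
mallet 0
t 29.8 p [0.4525 0.1587 0.1729] y [ 0.02   0.003 -1.   ] z [ 0.083 -0.997 -0.001] F [ 0.5 -0.2  0.5] w 0.08523007662834316
the job is handed in; nothing more can be done
None
```

I slid the cover home against its stop, and the top view showed its near edge level with the box end. I then gripped the white scanner and held it level with its window about 10 cm from the label for 2.5 s. I held it again for about 1.7 s some 5 mm further forward, in case it was pitched slightly nose-down. The scanner was then lowered until it touched the mat, released, and the job handed in at about 30 s.

**Last checks:**
- **Box:** the top view showed no change from the closed view after the push.
- **Bystanders:** bottle, tin, mallet and pliers showed no change from the start pictures in either view.
- **Scanner:** its outline on the mat nearly matches its original one, shifted by under about 1 cm and close to the mat's centre. The arm is clear and the measured force is near zero.

**What disagreed or failed:**
- **Tip height:** the closed fingertips sat about 24 mm above the reported TCP, although `tip_reach` put them 14 mm below it. My first approach therefore passed over the ridge without touching it. I used the heights measured in the camera images after that.
- **Aim:** the sight line was only checked to about 1–2 pixels (a few mm).
- **Final look:** the viewer refused my last picture because the 12-picture limit was reached, so the final checks are numeric only.

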